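Seat the filter cell in the corner nest

TASK

Push the round filter cell across the locating plate until it lies against the tall rail along the plate's far side, before it reaches the low kerb; then slide it along the rail, behind the kerb, until it is fully home in the corner against the rail and the end stop. Only push it with the fingertips, never lift or tip it, and leave the square cell, the timer and the marker where they are.

Things in the scene. Friction and masses are not known exactly. Their poses are not given: they have to be found in the camera images.
- plate: Grey locating plate fixed to the worktop, 170 (x) x 300 (y) x 6 mm, flat bed 6 mm above the worktop. Origin: centre of its underside, at worktop level; x points away from the robot across the plate, y to the left along the rail. Aluminium rail along the whole far edge, 14 mm thick, top 28 mm above the worktop, inner face at x = +71 mm. The other sides have no rim, save the end stop.
- end_stop (a point): Middle of the top edge of the inner face of the aluminium end stop at the plate's left end: plate (33, 135, 28) mm, axes as the plate's. The stop is 14 mm thick, top 28 mm above the worktop, and runs from plate x = -5 mm to the rail; its inner face is at plate y = +135 mm.
- kerb_end (a point): Top inner corner of the open end of the low aluminium kerb: plate (17, 49, 13) mm, axes as the plate's. The kerb runs parallel to the rail from here to the end stop, 8 mm thick (plate x = 9 to 17 mm), top 13 mm above the worktop, 7 mm above the bed. Between it and the rail is a lane 54 mm wide, open at this end and closed by the end stop.
- nest (a point): Point on the bed where the centre of the round cell's underside comes to lie when it touches both the rail and the end stop: plate (46, 110, 6) mm; axes as the plate's.
- round_cell: Loose round filter cell: black disc 50 mm across, 20 mm thick, about 0.1 kg, with a white window on top, lying flat on the plate's bed. Origin at the centre of its underside; z is up. It is smooth: friction about 0.3 on bed, rail, kerb and stop (under 1 N to slide it); it may turn about z as it is pushed.
- square_cell: Loose square filter cell, black, 44 x 44 x 20 mm with a white round window, lying on the bed at the left, on the robot's side of the kerb. Origin at the centre of its underside. Leave it alone.
- bench_timer: White bench timer 62 x 66 x 20 mm, lying on the worktop left of the plate. Origin at the centre of its underside. Leave it alone.
- marker: Blue marker pen, 13 mm thick and 130 mm long along its y axis, lying on the worktop on the robot's side of the plate. Origin at the centre of its underside. Leave it alone.
Things that resemble listed ones, but are neither listed nor needed, are in the scene too. What is shaped like the round_cell but blue or yellow is not meant.

How it is judged:
On the way, in this order (a step that is already met when the one before it is completed fails the run):
1. the round cell lies against the rail (gap under 3 mm) while its centre is still short of the kerb's end (x of round_cell in the frame of plate above 0.043 m and y of round_cell in the frame of plate below 0.045 m), for 0.1 s.
2. the round cell is in the corner against rail and end stop (x of round_cell in the frame of plate above 0.043 m and y of round_cell in the frame of plate above 0.107 m), for 0.1 s.
At the end, for the whole second after the job is handed in: The round cell lies flat and still on the bed in the corner, less than 3 mm from the rail and less than 3 mm from the end stop (all of step 2 and x of round_cell in the frame of plate below 0.049 m and y of round_cell in the frame of plate below 0.113 m and z of round_cell in the frame of plate between 0.004 and 0.009 m and angle between round_cell's own z axis and vertical below 0.06 rad and linear speed of round_cell below 0.01 m/s); the robot touches nothing.
It fails at once if the round cell is lifted more than 5 mm off the bed (z of round_cell in the frame of plate above 0.011 m).
It fails at once if the round cell is tipped by more than 15 degrees (angle between round_cell's own z axis and vertical above 0.26 rad).
It fails at once if the square cell is moved by more than 15 mm (distance of square_cell from where it was at the start of the episode above 0.015 m).
It fails at once if the timer is moved by more than 15 mm (distance of bench_timer from where it was at the start of the episode above 0.015 m).
It fails at once if the marker is moved by more than 15 mm (distance of marker from where it was at the start of the episode above 0.015 m).
It also fails if it takes over 48 s, if anything falls off the work surface, if the arm or the gripper's body presses on something with over 40 N, if the wrist force passes 120 N, or if a joint passes its speed limit or range.

ROBOT

A 6-joint arm with a two-finger parallel gripper is mounted at the origin on a cart in front of the work surface, level with it; the furniture and walls round the work are solid. World frame = base frame: x ahead of the robot, y to its left, z up, the work surface at z = 0. Lengths are in m, angles in rad, forces in N, time in s.
With the tool pointing down it reaches from about 0.25 to 0.8 m from the base axis. Payload 8.5 kg.
Tool frame: the origin (TCP) lies on the centre line of the jaws, within the pads' length; the fingertips stand 22 mm ahead of it and the grasp point (between the pads) lies 3 mm ahead of it; z points along the fingers, y is the direction in which the jaws open and shut (so a half turn about z gives the same grasp; the last joint's range is limited). The gripper opens to 85 mm and grips with 20 to 120 N. Pads are 22 mm wide; open, the fingers measure 114 mm over their backs; the gripper's body (76 mm by 85 mm) begins 54 mm behind the grasp point. The pads swing forward as they close: fully open they stand 13 mm farther back than shut.
Start: joints at [-1.319, 0.238, -0.013, 1.319, 0, 1.571], TCP at [0.131, -0.508, 0.253] pointing down, gripper open.
Joint ranges: [-2.66, 2.66], [-1.03, 1.9], [-1.14, 1.46], [-1.82, 2.27], [-1.45, 1.34], [-3.14, 3.14]. Speed limits (rad/s): [2.22, 2.22, 2.79, 3.14, 3.14, 3.14].

INTERFACE

Orientations are given as a unit quaternion [w, x, y, z].
In Python, from bench import r gives the robot as it stands. The module is installed in compiled form; this text tells all that it offers. Calls block until the motion is done:
- r.reach(position, orientation): joint-space move of the TCP to a pose.
- r.move_straight(position, ori=None, max_speed=0.15): straight line of the TCP; ori=None keeps the orientation; max_speed is the mean speed in m/s.
- r.movej(angles): joint-space move.
- r.open() and r.close_gripper(force=None): open the fingers fully, or close them until they stop; force is the grip in N (None keeps the last).
- r.pause(seconds).
- r.ik(position, orientation): joint angles nearest the present ones, or None.
- r.snapshot(name): name is "scene" or "side" or "wrist"; returns the picture (480x640x3 uint8, red, green, blue); there is no depth.
- r.calibration(name): a dict with "K" (3x3 intrinsics, pixels), "k1" (the pictures are not rectified: a ray, as slopes to the right and down, at radius r is drawn at 1 + k1 r^2 times it, then the intrinsics apply), "R" (3x3) and "t" (3): a world point X has camera coordinates R X + t; the wrist camera has in their place "T_tool_cam" (4x4, takes a point from camera to tool coordinates, whose origin is the TCP and whose axes are the flange's). Camera axes: x right, y down, z forward; pixel columns grow to the right and rows downward; lengths in m; the calibration is good to about 2 mm. A picture is of the moment at which its call begins: read the wrist's pose just before it. calibration takes no time and is no camera call.
A pose or a line that the arm cannot do raises r.MotionError and nothing moves.
- r.close_job(): hands the job in, once; it reports no verdict.
Readings, each from a call of its own:
- r.read_time_s(): time.
- r.read_joint_pos(): joint angles.
- r.read_joint_vel(): joint speeds.
- r.read_joint_efforts(): joint torques, N m.
- r.read_ee_pos(): TCP position.
- r.read_tcp_rot(): TCP orientation.
- r.read_wrist_force(): force on the tool from outside, world axes, zero at the start.
- r.read_wrist_torque(): the same for the moment, N m.
- r.read_gripper_width(): finger opening in m.
Only numpy, scipy, OpenCV 4.12 (cv2) and the standard library are available. Lean on these libraries where they do the work, as an engineer would, in place of code of your own. Each camera call takes 0.05 s, during which the arm holds its last target. There are 200 camera calls.

## Working session

There is one attempt and no reset: what is moved stays moved. The work goes in short steps, each a Python script; the robot and the scene stay as the last script left them, time stands still between calls to the robot, and variables do not carry over. Pictures are saved under pics/ and viewed, about 8 in all and at most 12, crops included, and the job is handed in when it is done.

```bash
mkdir -p pics
python3 - <<'E'
from bench import r
import cv2
for n in("scene","side"):
    cv2.imwrite(f"pics/{n}0.png",r.snapshot(n)[:,:,::-1]); c=r.calibration(n); print(n,c)
print(r.calibration("wrist"), r.read_time_s(), r.read_tcp_rot(), r.read_ee_pos())
E
```

```text
scene {'K': array([[563.34173464,   0.        , 319.58064787],
       [  0.        , 563.34173464, 245.42759986],
       [  0.        ,   0.        ,   1.        ]]), 'k1': 0.016062289576811876, 'R': array([[-0.77535186, -0.63128337,  0.01762927],
       [-0.30759038,  0.35311248, -0.88357214],
       [ 0.55155929, -0.6905019 , -0.46796311]]), 't': array([0.42323675, 0.20565233, 0.66284184])}
side {'K': array([[604.16170984,   0.        , 315.9456248 ],
       [  0.        , 604.16170984, 236.91388617],
       [  0.        ,   0.        ,   1.        ]]), 'k1': -0.07538933898562135, 'R': array([[ 0.99244828, -0.12082808, -0.02114195],
       [-0.08863185, -0.58721895, -0.80456094],
       [ 0.0847986 ,  0.80035897, -0.59349365]]), 't': array([-0.48921584,  0.09741911,  1.03560829])}
{'K': array([[341.79900377,   0.        , 317.37375397],
       [  0.        , 341.79900377, 244.78981287],
       [  0.        ,   0.        ,   1.        ]]), 'k1': -0.03378413185883219, 'T_tool_cam': array([[-8.14464058e-04, -9.56772999e-01, -2.90834602e-01,
         7.42087724e-02],
       [ 9.99998985e-01, -4.39259792e-04, -1.35537973e-03,
         5.53507348e-04],
       [ 1.16903878e-03, -2.90835410e-01,  9.56772385e-01,
        -1.21257128e-01],
       [ 0.00000000e+00,  0.00000000e+00,  0.00000000e+00,
         1.00000000e+00]])} 0.1 [-5.98519277e-04  9.92084330e-01  1.25571957e-01 -8.50582847e-05] [ 0.13072495 -0.50812866  0.25276284]
```

View pics/scene0.png

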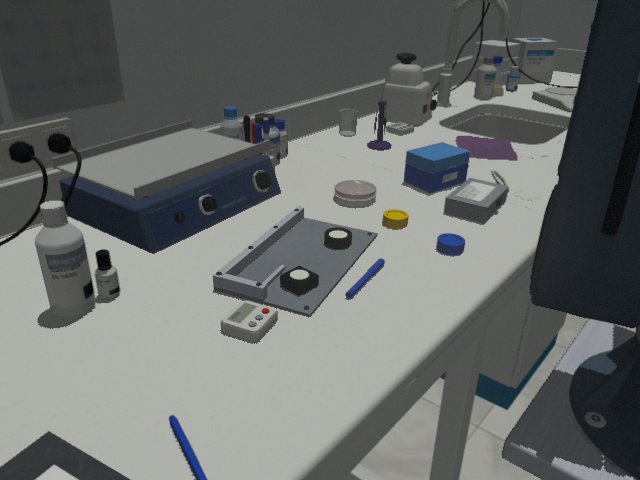

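View pics/side0.png

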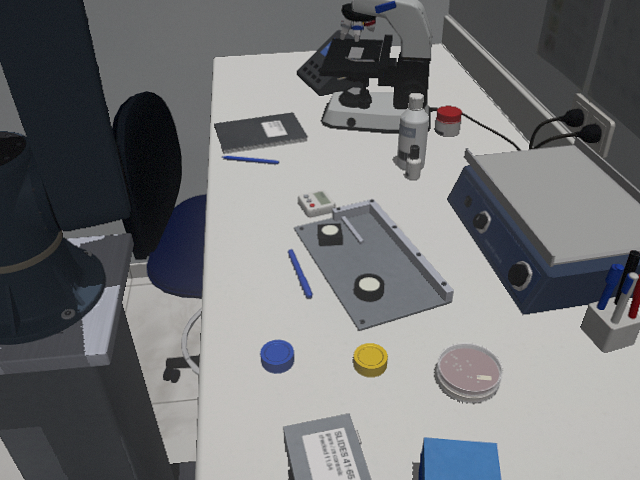

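Scene view: the round cell is at (338,237) and the square cell at (300,279). Side view: round at (369,288), square at (330,233). Decoys are the blue disc (451,243) and the yellow disc (396,218) in the scene view. The black disc on the plate with the white window is the one meant. Next I'll get rough positions and look with the wrist camera.

```bash
cat > h.py <<'E'
from bench import r
import numpy as np, cv2
from scipy.spatial.transform import Rotation as Ro
def rot(q): return Ro.from_quat(np.r_[q[1:],q[0]]).as_matrix()
def cam(name):
    c=r.calibration(name)
    if name=="wrist":
        T=np.eye(4); T[:3,:3]=rot(r.read_tcp_rot()); T[:3,3]=r.read_ee_pos(); T=T@c["T_tool_cam"]
        R=T[:3,:3].T; t=-R@T[:3,3]
    else: R,t=c["R"],c["t"]
    return c["K"],c["k1"],R,t
def ray(cm,uv,z):
    K,k1,R,t=cm; uv=np.atleast_2d(np.float64(uv))
    # k1 model with a single radial term equals OpenCV's distortion
    p=cv2.undistortPoints(uv[:,None],K,np.array([k1,0,0,0.]))[:,0]
    d=np.c_[p,np.ones(len(p))]@R; C=-R.T@t
    return C+d*((z-C[2])/d[:,2])[:,None]
def proj(cm,X):
    K,k1,R,t=cm
    return cv2.projectPoints(np.float64(X).reshape(-1,1,3),cv2.Rodrigues(R)[0],t,K,np.array([k1,0,0,0.]))[0][:,0]
def quat(psi): # tool down, tool x axis at world angle psi
    m=np.array([[np.cos(psi),np.sin(psi),0],[np.sin(psi),-np.cos(psi),0],[0,0,-1]]).T
    m=np.c_[[np.cos(psi),np.sin(psi),0],[np.sin(psi),-np.cos(psi),0],[0,0,-1]]
    q=Ro.from_matrix(m).as_quat(); return np.r_[q[3],q[:3]]
E
python3 - <<'E'
from h import *
np.set_printoptions(precision=3,suppress=True)
s=cam("side")
print(ray(s,[(361,326),(295,228),(451,300)],.006), ray(s,[(369,285),(330,231)],.026), ray(s,[(451,292),(374,201)],.028))
s=cam("scene")
print(ray(s,[(338,233),(300,274)],.026),ray(s,[(378,235),(311,307)],.006),ray(s,[(301,210)],.028))
m=rot(r.read_tcp_rot()); print(m)
E
```

```text
[[ 0.545 -0.163  0.006]
 [ 0.467  0.117  0.006]
 [ 0.702 -0.125  0.006]] [[ 0.571 -0.091  0.026]
 [ 0.528  0.069  0.026]] [[ 0.698 -0.13   0.028]
 [ 0.628  0.154  0.028]]
[[ 0.571 -0.084  0.026]
 [ 0.528  0.071  0.026]] [[ 0.533 -0.159  0.006]
 [ 0.475  0.108  0.006]] [[ 0.685 -0.112  0.028]]
[[ 0.968  0.249 -0.   ]
 [ 0.249 -0.968  0.001]
 [-0.    -0.001 -1.   ]]
```

Run:
```python
from h import *
psi=np.deg2rad(15.4)
r.reach([.62,.0,.25],quat(psi)); r.pause(.2)
cm=cam("wrist"); im=r.snapshot("wrist"); np.savez("w1.npz",K=cm[0],k=cm[1],R=cm[2],t=cm[3],im=im)
cv2.imwrite("pics/w1.png",im[:,:,::-1]); print(r.read_time_s(), r.read_ee_pos())
```

```text
2.85 [ 6.19968206e-01 -5.56477931e-04  2.50032415e-01]
```

View pics/w1.png

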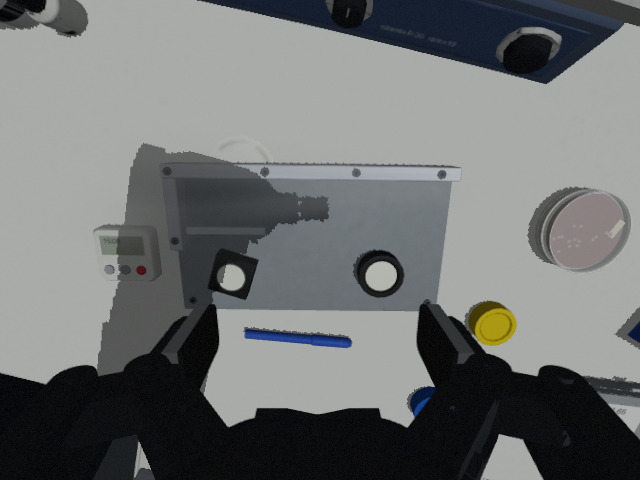

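The wrist view shows the plate, with its rail top edge along row 165-180 and the end stop at column 165-181. The round cell is at (380,273) with its white window at (380,276). The square cell is at (233,273). Blue and yellow discs lie off the plate. I'll enlarge this to confirm and pick edges.

Run:
```python
import cv2
im=cv2.imread("pics/w1.png")[150:330,150:470]
im=cv2.convertScaleAbs(im,alpha=1.3,beta=15)
cv2.imwrite("pics/w1c.png",cv2.resize(im,None,fx=2.5,fy=2.5,interpolation=cv2.INTER_CUBIC))
```

```text
(no output)
```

View pics/w1c.png

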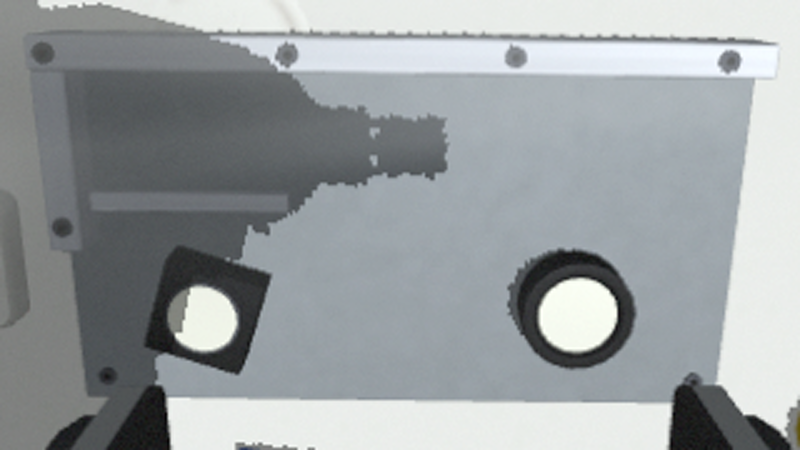

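The crop confirms it: a round black disc with a white window at crop (578,315), and the square cell at (205,315). Next is a rigid fit of the plate and the cell position.

Run:
```python
from h import *
np.set_printoptions(precision=4,suppress=True)
d=np.load("w1.npz"); cm=(d["K"],float(d["k"]),d["R"],d["t"]); im=d["im"]
px=np.array([(777,77),(65,72),(80,250),(288,194),(716,402),(86,397)])/2.5+150
P=np.array([(71,-150,28),(71,135,28),(-5,135,28),(17,49,13),(-85,-150,6),(-85,150,6)])/1e3
W=np.vstack([ray(cm,p,z)[0] for p,z in zip(px,P[:,2])])
a,b=P[:,:2].mean(0),W[:,:2].mean(0)
q,_=Ro.align_vectors(np.c_[W[:,:2]-b,np.zeros(6)],np.c_[P[:,:2]-a,np.zeros(6)])
yaw=q.as_euler("xyz")[2]; R2=q.as_matrix()[:2,:2]; o=b-R2@a
print("plate",o,np.rad2deg(yaw)); print("resid mm",1e3*(W[:,:2]-(P[:,:2]@R2.T+o)))
g=im.min(2); m=(g>190).astype(np.uint8); m[:,:350]=0;m[:,410:]=0;m[:250]=0;m[300:]=0
c=max(cv2.findContours(m,0,1)[0],key=cv2.contourArea); M=cv2.moments(c); uv=(M["m10"]/M["m00"],M["m01"]/M["m00"])
w=ray(cm,uv,.026)[0,:2]; print(uv,w,"cell in plate",R2.T@(w-o))
np.savez("plate.npz",o=o,yaw=yaw)
for n,u in(("scene",(338,233)),("side",(369,285))): print(n,R2.T@(ray(cam(n),u,.026)[0,:2]-o))
```

```text
plate [ 0.5863 -0.0022] 14.760317949741014
resid mm [[ 0.1093 -0.264 ]
 [-0.4911 -0.8466]
 [ 0.3454  1.1451]
 [ 0.0988  0.0055]
 [ 0.2575 -0.2904]
 [-0.3198  0.2505]]Traceback (most recent call last):
  File "<stdin>", line 12, in <module>
ValueError: max() iterable argument is empty
```

```bash
cat >> h.py <<'E'
try:
    _p=np.load("plate.npz"); o=_p["o"]; yaw=float(_p["yaw"])
except Exception: o,yaw=np.array([.5863,-.0022]),np.deg2rad(14.76)
R2=np.array([[np.cos(yaw),-np.sin(yaw)],[np.sin(yaw),np.cos(yaw)]])
def toW(x,y,z): return np.r_[R2@[x,y]+o,z]
def toP(w): return R2.T@(np.asarray(w)[:2]-o)
def cell(im,cm,box):
    u0,v0,u1,v1=box; m=np.zeros(im.shape[:2],np.uint8); m[v0:v1,u0:u1]=(im.min(2)>150)[v0:v1,u0:u1]
    c=max(cv2.findContours(m,cv2.RETR_EXTERNAL,1)[0],key=cv2.contourArea); M=cv2.moments(c)
    uv=(M["m10"]/M["m00"],M["m01"]/M["m00"]); return uv,cv2.contourArea(c),toP(ray(cm,uv,.026)[0])
E
python3 - <<'E'
from h import *
np.set_printoptions(precision=4,suppress=True)
np.savez("plate.npz",o=[.5863,-.0022],yaw=np.deg2rad(14.7603))
d=np.load("w1.npz"); cm=(d["K"],float(d["k"]),d["R"],d["t"]); im=d["im"]
print(im[276,380])
u,a,c=cell(im,cm,(355,250,405,300)); print(u,a,c)
print("marker",[toP(p) for p in ray(cm,[(247,336),(350,343)],.007)])
for n,b in(("scene",(338,233)),("side",(369,285))): print(n,toP(ray(cam(n),b,.026)[0]))
r.close_gripper(20); print(r.read_gripper_width())
q=quat(yaw); x0=c[0]-25-0 if 0 else c[0]-.025-.011-.012
r.reach(toW(x0,c[1],.12),q)
r.move_straight(toW(x0,c[1],.05),max_speed=.1); print(r.read_wrist_force())
cv2.imwrite("pics/side1.png",cv2.resize(r.snapshot("side")[180:350,260:480,::-1],None,fx=3,fy=3))
print(r.read_time_s(),toP(r.read_ee_pos()),r.read_ee_pos())
E
```

```text
[178 182 173]
(380.74509803921563, 275.5239938080495) 646.0 [-0.0321 -0.0767]
marker [array([-0.1205,  0.0771]), array([-0.1289, -0.0487])]
scene [-0.0352 -0.0749]
side [-0.0378 -0.0818]
9.320718695420707e-05
[ 0.1938 -0.5085  0.4227]
5.2833 [-0.0795 -0.0769] [ 0.5291 -0.0968  0.0507]
```

View pics/side1.png

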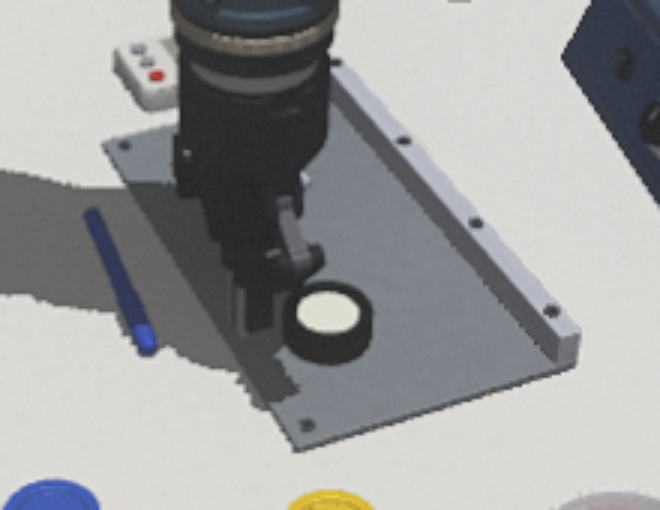

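The side crop shows closed fingertips ending at crop (255,335), just on the robot's side of the round cell at (328,320). I'll check the tip height by projection before going lower.

Run:
```python
from h import *
p=r.read_ee_pos(); cm=cam("side")
for dx in(-.011,0,.011):
  for z in(.022,.035):
    print(dx,z,(proj(cm,np.r_[toW(*(toP(p)+[dx,0]),0)[:2],p[2]-z])[0]-[260,180])*3)
```

```text
-0.011 0.022 [235.50191278 330.85397415]
-0.011 0.035 [235.46802762 348.70691815]
0 0.022 [254.05398347 325.58403217]
0 0.035 [253.87399404 343.42239184]
0.011 0.022 [272.48529272 320.34535444]
0.011 0.035 [272.1612555  338.16864722]
```

Run:
```python
from h import *
np.set_printoptions(precision=4,suppress=True)
f0=r.read_wrist_force()
def st(n):
    cs=cam("side"); im=r.snapshot("side")
    print(n,toP(r.read_ee_pos()),r.read_ee_pos()[2],"F",R2.T@(r.read_wrist_force()-f0)[:2],(r.read_wrist_force()-f0)[2],"cell",end=" ")
    try:
        u,a,c=cell(im,cs,(330,220,450,310)); print(c,u,a)
    except Exception as e: print(e)
    return im
st("start")
x,y=-.0801,-.0767
for z in(.042,.036): r.move_straight(toW(x,y,z),max_speed=.05); 
st("down")
for x in(-.05,-.03,-.01): r.move_straight(toW(x,y,.036),max_speed=.04); im=st("push")
cv2.imwrite("pics/side2.png",cv2.resize(im[180:350,260:480,::-1],None,fx=3,fy=3))
print(r.read_time_s())
```

```text
start [-0.0795 -0.0769] 0.05074062419568787 F [-1.2711  1.6805] 0.4871544821385808 cell [ 0.1062 -0.0243] (427.5349209665065, 244.78253603509506) 2393.5
down [-0.0802 -0.0766] 0.03581459004090773 F [-0.4962  1.0171] 1.1714917102436961 cell [ 0.1062 -0.0243] (427.5349209665065, 244.78253603509506) 2393.5
push [-0.0502 -0.0767] 0.03595486355630014 F [0.5544 0.8943] 0.2509214338814213 cell [ 0.1063 -0.0244] (427.59249180099084, 244.79826948573023) 2388.5
push [-0.0301 -0.0766] 0.03592210174528841 F [-0.4156  0.4346] 1.7966051772874891 cell [ 0.1073 -0.0275] (428.9411935320136, 245.61221086215647) 2298.5
push [-0.0101 -0.0766] 0.035893462926264 F [-0.3183  0.2997] 1.4197384149136663 cell [ 0.1084 -0.032 ] (430.78338762214986, 246.8738172793547) 2149.0
8.3083
```

View pics/side2.png

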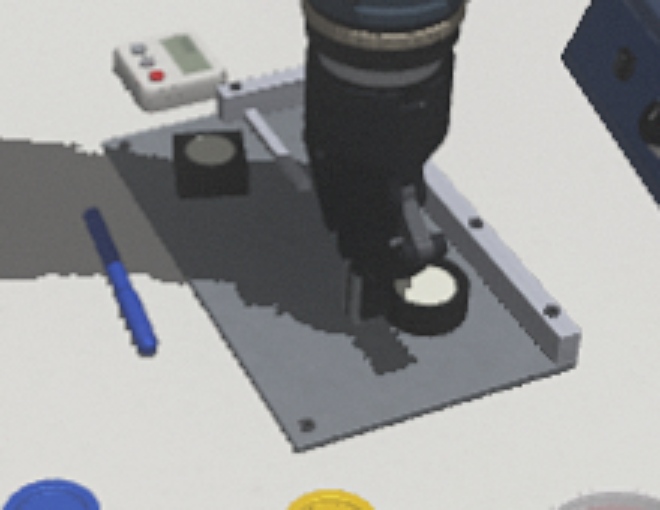

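The cell window is at crop (428,287), so it was pushed straight and still lies flat ahead of the fingertips. I'll continue to the rail in small steps and watch the force.

Run:
```python
from h import *
np.set_printoptions(precision=4,suppress=True)
print("cell",toP(ray(cam("side"),(402.5,275.7),.026)[0]))
fx=lambda: (R2.T@np.mean([r.read_wrist_force()[:2] for _ in range(1)],0))[0]
y=-.0767
r.move_straight(toW(.004,y,.036),max_speed=.04); r.pause(.1); b=fx(); print("base",b)
for i in range(11):
    x=.005+.001*i; r.move_straight(toW(x,y,.036),max_speed=.02); r.pause(.1); f=fx()-b; print(x,round(f,2))
    if f<-5: break
r.pause(.2)
im=r.snapshot("side"); print(toP(r.read_ee_pos()),r.read_time_s())
r.move_straight(toW(x-.03,y,.036),max_speed=.08)
r.move_straight(toW(x-.03,y,.10),max_speed=.15)
# look with wrist camera
r.reach(toW(.05,-.08,.20),quat(yaw)); r.pause(.2)
cm=cam("wrist"); w=r.snapshot("wrist"); np.savez("w2.npz",K=cm[0],k=cm[1],R=cm[2],t=cm[3],im=w)
cv2.imwrite("pics/w2.png",w[:,:,::-1]); print(r.read_time_s())
```

```text
cell [ 0.0242 -0.0826]
base 0.08731972452436058
0.005 -0.97
0.006 -0.85
0.007 0.23
0.008 -0.23
0.009000000000000001 -0.21
0.01 -2.09
0.011 -5.3
[ 0.0099 -0.0766] 11.6083
13.5167
```

View pics/w2.png

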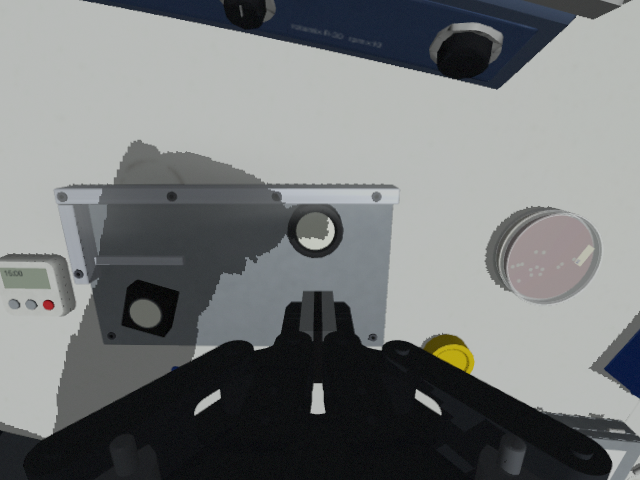

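In the wrist view the round cell at (315,231) touches the rail, with the square cell at (150,308) and the timer unchanged. Contact force rose at TCP x = 0.010, which puts the cell at x = 0.046. Now I'll slide it along the rail with the tool yawed 15° to bias it toward the rail.

Run:
```python
from h import *
np.set_printoptions(precision=4,suppress=True)
d=np.load("w2.npz"); cm=(d["K"],float(d["k"]),d["R"],d["t"])
c=toP(ray(cm,(315.5,231),.026)[0]); print("cell",c)
q=quat(yaw-np.deg2rad(15)); X=.0376; y0=c[1]-.0314-.014
r.reach(toW(X,y0,.10),q)
r.move_straight(toW(X,y0,.036),max_speed=.08); r.pause(.1)
fy=lambda:R2.T@r.read_wrist_force()[:2]
b=fy(); print("base",b,r.read_wrist_force()[2])
for y in(-.09,-.05,-.01):
    r.move_straight(toW(X,y,.036),max_speed=.05); print(y,fy()-b,r.read_wrist_force()[2])
im=r.snapshot("side"); cv2.imwrite("pics/side3.png",cv2.resize(im[160:330,260:480,::-1],None,fx=3,fy=3))
print(toP(r.read_ee_pos()),r.read_ee_pos()[2],r.read_time_s())
```

```text
cell [ 0.0461 -0.0781]
base [0.4227 0.0511] 0.17408663557457826
-0.09 [-0.5443  0.2265] 0.3377478052739445
-0.05 [ 0.0796 -0.5483] 0.7556380969130568Traceback (most recent call last):
  File "<stdin>", line 11, in <module>
bench.MotionError: the arm cannot follow that straight line within its joint ranges
```

Run:
```python
from h import *
np.set_printoptions(precision=3,suppress=True)
print(r.read_joint_pos(),toP(r.read_ee_pos()),r.read_time_s())
for a in(-15,-10,0,90,75,165,-105):
  for y in(-.05,-.01,.03,.079):
    for z in(.036,.1): print(a,y,z,r.ik(toW(.0376,y,z),quat(yaw+np.deg2rad(a))))
```

```text
[-0.064  0.564 -0.085  0.922  0.     3.081] [ 0.038 -0.05 ] 16.85
-15 -0.05 0.036 [-0.064  0.564 -0.085  0.922  0.     3.081]
-15 -0.05 0.1 [-0.064  0.508 -0.001  1.061  0.     3.081]
-15 -0.01 0.036 [-0.004  0.547 -0.117  0.907  0.    -3.141]
-15 -0.01 0.1 [-0.004  0.49  -0.033  1.047  0.    -3.141]
-15 0.03 0.036 [ 0.059  0.534 -0.142  0.895  0.    -3.078]
-15 0.03 0.1 [ 0.059  0.476 -0.058  1.037  0.    -3.078]
-15 0.079 0.036 [ 0.138  0.523 -0.163  0.885  0.    -2.999]
-15 0.079 0.1 [ 0.138  0.464 -0.079  1.028  0.    -2.999]
-10 -0.05 0.036 [-0.064  0.564 -0.085  0.922  0.     2.994]
-10 -0.05 0.1 [-0.064  0.508 -0.001  1.061  0.     2.994]
-10 -0.01 0.036 [-0.004  0.547 -0.117  0.907  0.     3.055]
-10 -0.01 0.1 [-0.004  0.49  -0.033  1.047  0.     3.055]
-10 0.03 0.036 [ 0.059  0.534 -0.142  0.895  0.     3.118]
-10 0.03 0.1 [ 0.059  0.476 -0.058  1.037  0.     3.118]
-10 0.079 0.036 [ 0.138  0.523 -0.163  0.885  0.    -3.087]
-10 0.079 0.1 [ 0.138  0.464 -0.079  1.028  0.    -3.087]
0 -0.05 0.036 [-0.064  0.564 -0.085  0.922  0.     2.82 ]
0 -0.05 0.1 [-0.064  0.508 -0.001  1
[... 1531 characters left out ...]
036 [ 0.059  0.534 -0.142  0.895  0.     0.063]
165 0.03 0.1 [ 0.059  0.476 -0.058  1.037  0.     0.063]
165 0.079 0.036 [ 0.138  0.523 -0.163  0.885  0.     0.142]
165 0.079 0.1 [ 0.138  0.464 -0.079  1.028  0.     0.142]
-105 -0.05 0.036 [-0.064  0.564 -0.085  0.922  0.    -1.631]
-105 -0.05 0.1 [-0.064  0.508 -0.001  1.061  0.    -1.631]
-105 -0.01 0.036 [-0.004  0.547 -0.117  0.907  0.    -1.57 ]
-105 -0.01 0.1 [-0.004  0.49  -0.033  1.047  0.    -1.57 ]
-105 0.03 0.036 [ 0.059  0.534 -0.142  0.895  0.    -1.508]
-105 0.03 0.1 [ 0.059  0.476 -0.058  1.037  0.    -1.508]
-105 0.079 0.036 [ 0.138  0.523 -0.163  0.885  0.    -1.428]
-105 0.079 0.1 [ 0.138  0.464 -0.079  1.028  0.    -1.428]
```

The last joint hit its range. I'll back off, take the half-turn grasp orientation (joint 6 near 0) and carry on.

Run:
```python
from h import *
np.set_printoptions(precision=4,suppress=True)
X=.0376; q=quat(yaw+np.deg2rad(165))
r.move_straight(toW(X,-.07,.036),max_speed=.08)
r.move_straight(toW(X,-.07,.11),max_speed=.15)
r.reach(toW(X,-.07,.11),q)
r.move_straight(toW(X,-.07,.036),max_speed=.08); r.pause(.1)
fy=lambda:R2.T@r.read_wrist_force()[:2]
b=fy(); print("base",b,r.read_wrist_force()[2])
for y in(-.05,-.02,.01):
    r.move_straight(toW(X,y,.036),max_speed=.05); print(y,fy()-b,r.read_wrist_force()[2])
im=r.snapshot("side"); cv2.imwrite("pics/side3.png",cv2.resize(im[160:330,260:480,::-1],None,fx=3,fy=3))
print(toP(r.read_ee_pos()),r.read_ee_pos()[2],r.read_time_s())
```

```text
base [ 0.0911 -0.5357] -0.2932013896835481
-0.05 [-0.0015  0.5741] -0.9110378621432167
-0.02 [0.9095 0.5673] 0.9585838634335291
0.01 [0.466  0.4231] 0.529104198477026
[0.0377 0.01  ] 0.03604684016834701 23.8167
```

View pics/side3.png

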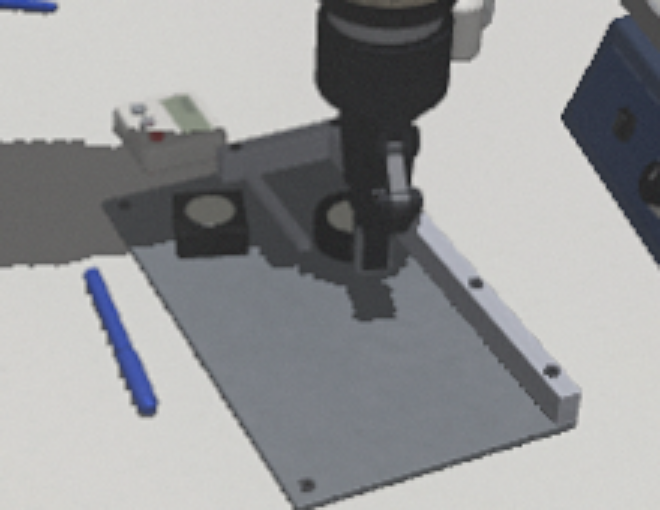

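The cell is ahead of the fingers with its left edge at crop (315,220), entering the lane. I'll compare that with the expected silhouette if it were against the rail.

Run:
```python
from h import *
cs=cam("side"); a=np.linspace(0,2*np.pi,60)
for x,y in((.046,.0414),(.042,.0414),(.042,.046),(.036,.043)):
    p=(proj(cs,[toW(x+.025*np.cos(t),y+.025*np.sin(t),.026) for t in a])-[260,160])*3
    print(x,y,p.min(0),p.max(0))
w=cv2.imread("pics/side3.png"); print([int(v) for v in w[218,296:345:3].mean(1)]); print([int(v) for v in w[180:240:3,345].mean(1)])
```

```text
0.046 0.0414 [322.0963054  194.89772653] [403.68290796 242.77817785]
0.042 0.0414 [316.21681027 196.36625607] [397.86999704 244.35349173]
0.042 0.046 [313.00205183 192.46773633] [394.39212349 240.16144901]
0.036 0.043 [306.26077731 197.21183147] [387.93420016 245.25683565]
[67, 63, 62, 64, 64, 62, 49, 40, 37, 38, 52, 87, 99, 99, 98, 97, 97]
[49, 55, 62, 58, 47, 41, 46, 75, 97, 99, 98, 98, 98, 98, 97, 98, 88, 62, 42, 36]
```

The 6 px difference matches the side camera's known 2–4 mm bias, so the cell is consistent with lying along the rail. Continuing to the stop.

Run:
```python
from h import *
np.set_printoptions(precision=4,suppress=True)
X=.0376
fy=lambda:R2.T@r.read_wrist_force()[:2]
r.move_straight(toW(X,.068,.036),max_speed=.05); r.pause(.1); b=fy(); print("base",b)
for i in range(18):
    y=.069+.001*i; r.move_straight(toW(X,y,.036),max_speed=.02); r.pause(.1); f=fy()-b; print(round(y,3),f)
    if f[1]<-6: break
print(toP(r.read_ee_pos()),r.read_time_s())
r.move_straight(toW(X,y-.04,.036),max_speed=.08)
r.move_straight(toW(X,y-.04,.10),max_speed=.15)
r.reach(toW(-.05,.08,.22),quat(yaw+np.deg2rad(165))); r.pause(.2)
cm=cam("wrist"); w=r.snapshot("wrist"); np.savez("w3.npz",K=cm[0],k=cm[1],R=cm[2],t=cm[3],im=w)
cv2.imwrite("pics/w3.png",w[:,:,::-1]); print(r.read_time_s(), proj(cm,toW(.046,.11,.026)))
```

```text
base [0.2555 0.3955]
0.069 [-0.6703 -1.3499]
0.07 [-0.1675  0.0886]
0.071 [0.4725 0.2746]
0.072 [-0.3351 -0.6529]
0.073 [-0.0296 -0.6344]
0.074 [-0.6017 -5.3017]
0.075 [-0.584  -8.2184]
[0.0375 0.0739] 27.675
29.8167 [[371.0469 305.0083]]
```

View pics/w3.png

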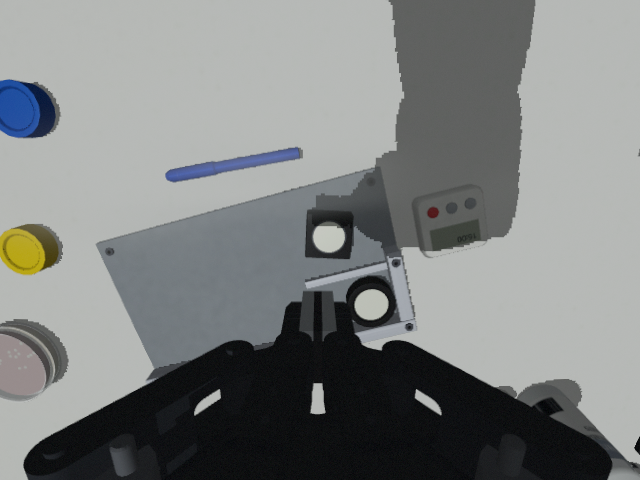

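The wrist view shows the cell window at about (371,304), against a predicted nest position of (371,305). The square cell, timer and marker are in place. I'll measure the centroid and check with an enlarged crop.

Run:
```python
from h import *
d=np.load("w3.npz"); cm=(d["K"],float(d["k"]),d["R"],d["t"])
print(cell(d["im"],cm,(350,286,391,325)))
print("stop/rail inner corner top, stop end predicted",proj(cm,[toW(.071,.135,.028),toW(-.005,.135,.028)]),proj(cm,[toW(.017,.049,.013)]))
c=cv2.convertScaleAbs(d["im"][250:350,300:430,::-1],alpha=1.4,beta=20)
cv2.imwrite("pics/w3c.png",cv2.resize(c,None,fx=5,fy=5,interpolation=cv2.INTER_CUBIC))
```

```text
((371.0827101744845, 304.11760707002037), 735.5, array([0.04503245, 0.11024924]))
stop/rail inner corner top, stop end predicted [[400.31344732 321.34840914]
 [385.3513134  253.46517047]] [[305.84292219 288.79637293]]
```

View pics/w3c.png

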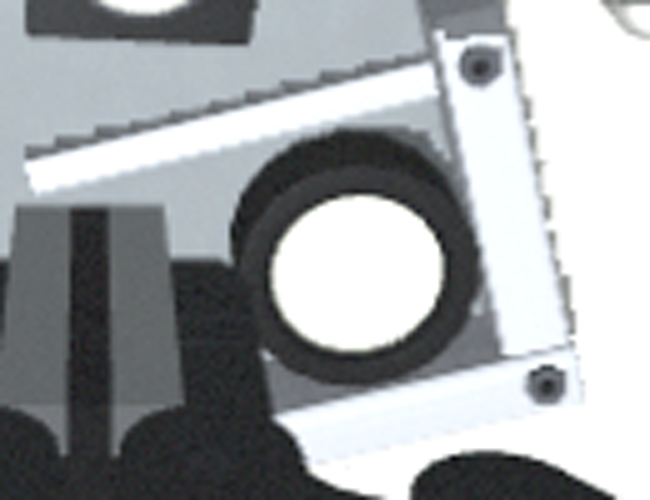

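The plate frame agrees with this view to under 1 px. The predicted rail/stop corner is at crop (501,357) and is seen at (500,357). The cell sits at (0.045, 0.110), touching the stop and about 1 mm or less off the rail, which is within the limits. Handing in.

Run:
```python
from bench import r
print(r.read_time_s()); r.close_job()
```

```text
29.8167
the job is handed in; nothing more can be done
```

I pushed the round cell straight across the bed with closed fingertips until it touched the rail, then slid it along the rail into the corner. I handed the job in at 29.8 s of the 48 s allowed. The interface gives no verdict, so the results below are from my own measurements.

- **Against the rail (step 1):** the wrist camera put the cell at plate (46, −78) mm, well short of the kerb's end. The contact force also rose exactly where expected.
- **In the corner (step 2):** the last wrist picture put the cell at plate (45.0, 110.2) mm, against a nest position of (46, 110). It lies flat, touching the end stop and about 1 mm or less from the rail. The plate's features in that picture matched my fit to within about 1 px.
- **Other items:** the square cell, timer and marker look undisturbed in that picture. The arm was clear of everything at hand-in.

Three things disagreed or went wrong on the way:

- **Joint limit:** one straight move was refused because the last joint reached its range. I backed off, gave the tool a half turn and continued.
- **Stop contact:** it came about 5 mm earlier than predicted, probably because the fingers are thicker than I estimated. The picture confirmed the cell was home.
- **Side camera:** it read 2–6 mm off the wrist camera, so I relied on the wrist camera.

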